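Slide the gap blade home in a leaning regulator

ROBOT

A 6-joint arm with a two-finger parallel gripper is mounted at the origin on the work surface. World frame = base frame: x ahead of the robot, y to its left, z up, the work surface at z = 0. Lengths are in m, angles in rad, forces in N, time in s.
With the tool pointing down it reaches from about 0.35 to 0.975 m from the base axis. Payload 4.9 kg.
Tool frame: the origin (TCP) lies at the very end of the fingers, on their centre line; the grasp point (between the pads) lies ctrl.hold_point_z behind it (ctrl.hold_point_z is the distance from the TCP to the grasp point, in m); z points along the fingers, y is the line along which they close (so a half turn about z gives the same grasp; the last joint's range is limited). The gripper opens to 85 mm and grips with 20 to 120 N. Pads are 22 mm wide; open, the fingers measure 114 mm over their backs; the gripper's body (76 mm by 85 mm) begins 54 mm behind the grasp point. The pads swing forward as they close: fully open they stand 13 mm farther back than shut.
Start: joints at [-1.255, 0.053, 1.613, -0, 1.476, -0.119], TCP at [0.263, -0.567, 0.231] pointing down, gripper open.
Joint ranges: [-3.01, 3.01], [-1.01, 2.22], [0.06, 2.58], [-1.02, 4.17], [0.09, 2.62], [-3.14, 3.14]. Speed limits (rad/s): [2.57, 2.57, 3.14, 3.14, 3.14, 3.14].

INTERFACE

Orientations are given as a rotation vector (axis times angle).
In Python, from station import ctrl gives the robot as it stands. The module is installed in compiled form; this text tells all that it offers.
- The arm moves only by the tool jog_arm, never from a script. Its argument "deltas" is a list of rows, each a list of 3 entries, a list of its own where there are three numbers: the closure, from -1 (fully open) to 1 (shut), then the shift along the world's x, y, z scaled (see below), then the turn, a rotation vector about the world's x, y, z scaled (see below). A call has 1 to 12 rows; each row is the pose to reach, as a shift and turn from the pose commanded when the call began, turning the shorter way round; what a row does not reach only later rows make up. The controller multiplies each number of a shift by 0.4 m and each number of a turn by 180 degrees. A row lasts 1/12 s, in which the tool goes at most 41.7 mm and 7.16 degrees, less where a joint would pass 70% of its speed; a pose out of reach is approached as far as the arm can. A call with a number of a shift or a turn outside -1 to 1 is refused whole. A call with a gripper value outside its range is refused whole. The fingers move at their own pace and stop on an object; "squeeze" is the grip in N (left out, the last holds). Time passes only in rows, so rows that repeat a pose let the fingers close. It gives the time, the measured TCP pose, the force, the opening and the grip force at its end, in the units of the state.
- ctrl.get_obs(): the state, without advancing time (a new reading comes with each control period).
- ctrl.get_image(name): name is "side" or "top"; returns the picture (420x560x3 uint8, red, green, blue); there is no depth.
- ctrl.get_calibration(name): a dict with "K" (3x3 intrinsics, pixels), "extrinsics" (4x4, takes a point from world to camera coordinates). Camera axes: x right, y down, z forward; pixel columns grow to the right and rows downward; lengths in m; the calibration is good to about 2 mm. A picture is of the moment at which its call begins. get_calibration takes no time and is no camera call.
- ctrl.finish_job(): hands the job in; it is judged then, once.
The state is a dict: "t": time; "q": joint angles; "dq": joint speeds; "effort": joint torques, N m; "tool_pos": TCP position; "tool_rot": TCP orientation; "contact_force": force on the tool from outside, world axes, zero at the start; "wrist_torque": the same for the moment, N m; "opening": finger opening in m; "grip_force": force on a finger pad.
Only numpy, scipy, OpenCV 4.12 (cv2) and the standard library are available. Lean on these libraries where they do the work, as an engineer would, in place of code of your own. Each camera call takes 0.05 s, during which the arm holds its last target. There are 200 camera calls.

TASK

Take the yellow-handled gauge blade from its blue stand and slide it, nose first, into the leaning slot under the red regulator in the cradle, past the sprung roller, until its nose rests against the stop hidden inside. How deep the stop sits differs each time, so feel for it, gently; leave the blade there, let go, and do not disturb the other things on the bench.

Things in the scene. Friction and masses are not known exactly. Their poses are not given: they have to be found in the camera images.
- gauge: Yellow handle 70 x 30 x 22 mm (x, y, z) with an aluminium blade 40 wide, 5 thick, reaching 110 out of its -x end; 0.18 kg. Origin: handle's centre. -x points to the nose, y across the blade, z normal to its flat. Starts flat on the stand, handle underside 30 above the table; grip the handle across its 30 mm from above.
- gauge_tip (a point): Middle of the blade's nose edge, 145 mm from the handle's centre along the gauge's -x; axes as the gauge.
- stand: Blue fixed stand: base plate 170 x 70 x 8 mm with a ridge 22 wide along x that carries the gauge (30 high under the handle, 38.5 under the blade), so fingers can pass down beside the handle to 10 mm above the table. Origin: on the table; the handle's centre starts 55 mm to its +x.
- cradle: Fixed: dark steel base 170 x 120 x 12 mm, on it a leaning brass block (110 x 70 x 40) with a red regulator bonnet on its upper face (radius 34, reaching 85 above the slot's middle plane, centred 60 behind the mouth), a dial on one side, a blue cap on the other, within 70 of the middle. Origin: on the table; the mouth lies 10 mm to its +x, 125 mm up.
- slot_mouth (a point): Centre of the slot's mouth. x points straight out of the slot (35 degrees above level), y along its width, z across its gap, up. Slot 46 mm wide, 8 high; steel lips flare it to 58 x 18 over the 9 mm before the mouth. Blade goes in along -x. 22 mm inside, a sprung roller grips the blade: sliding takes up to about 8 N. The rigid stop lies 40 to 76 mm inside.
- spare_regulator_a: Loose red regulator, 62 mm across, 90 mm tall, upright; origin under its middle. Leave alone.
- spare_regulator_b: Another loose red regulator, the same size. Leave alone.
- spare_regulator_c: Loose blue-capped regulator, the same size. Leave alone.
- dial_gauge: Loose pressure dial lying face up, 52 mm across, 15 mm thick; origin under its middle. Leave alone.
- screwdriver: Loose red screwdriver, 180 mm long, lying along its x. Leave alone.
- fitting: Loose brass fitting, upright, 28 mm across, 65 mm tall; origin under its middle. Leave alone.
Mind the look-alikes: they are no part of the job. What is meant by the gauge is not brown or purple, and is the larger of those in its own colour.

How it is judged:
By the outcome, as a careful person would: the job done as asked, in the order asked, and still so for the second after the job is handed in, with the robot touching nothing.
It also fails if it takes over 45 s, if anything falls off the work surface, if the arm or the gripper's body presses on something with over 40 N, if the wrist force passes 120 N, or if a joint passes its speed limit or range.

## Working session

There is one attempt and no reset: what is moved stays moved. The work goes in short steps, Python scripts to look and compute and a tool call to move; the robot and the scene stay as the last step left them, time stands still between calls to the robot, and variables do not carry over. Pictures are saved under pics/ and viewed, at most 10 in all, crops included, and the job is handed in when it is done.

Besides the shell and the picture viewer there is one more tool, called after "Call:" by a JSON object that holds its "name" and its "arguments". jog_arm: Moves the arm, as the interface text tells. Its arguments: {"type":"object","properties":{"deltas":{"type":"array","items":{"type":"array"}},"squeeze":{"type":"number"}},"required":["deltas"]}

```bash
mkdir -p pics; python3 - <<'E'
from station import ctrl
import cv2,numpy as np
for n in("side","top"):
    im=ctrl.get_image(n);cv2.imwrite(f"pics/{n}0.png",im[:,:,::-1])
    c=ctrl.get_calibration(n);print(n,c["K"].round(1).tolist(),np.array(c["extrinsics"]).round(3).tolist())
print(ctrl.hold_point_z,ctrl.get_obs())
E
```

```text
side [[481.8, 0.0, 281.8], [0.0, 481.8, 207.8], [0.0, 0.0, 1.0]] [[-0.927, -0.374, -0.019, 0.467], [-0.242, 0.638, -0.731, 0.203], [0.285, -0.674, -0.682, 1.116], [0.0, 0.0, 0.0, 1.0]]
top [[541.1, 0.0, 273.1], [0.0, 541.1, 219.8], [0.0, 0.0, 1.0]] [[0.017, -1.0, -0.013, -0.005], [-0.99, -0.015, -0.139, 0.499], [0.139, 0.015, -0.99, 1.489], [0.0, 0.0, 0.0, 1.0]]
0.0187 {'t': 0.1, 'q': array([-1.25503491e+00,  5.33065131e-02,  1.61417538e+00,  1.09721122e-05,
        1.47600313e+00, -1.19017875e-01]), 'dq': array([-1.31734307e-03, -5.70636274e-04, -2.03352973e-05,  4.51874362e-04,
       -1.49930958e-03, -1.33531957e-03]), 'effort': array([-1.06022890e-04, -3.94904423e+01, -3.71361852e+01, -1.73272547e-04,
        3.90290399e-03,  1.65596919e-05]), 'tool_pos': array([ 0.26307051, -0.56630745,  0.23016508]), 'tool_rot': array([-3.06581183e+00, -6.77175228e-01,  2.74704408e-04]), 'contact_force': array([1.02396998, 0.44231217, 0.48591424]), 'wrist_torque': array([-0.02854006,  0.00122373, -0.02153926]), 'grip_force': 0.0, 'opening': 0.08512189501913567}
```

View pics/side0.png

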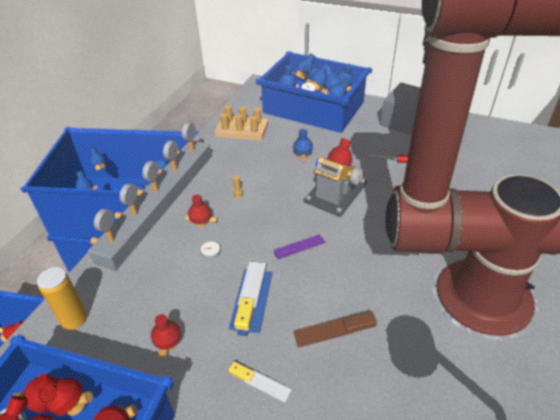

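View pics/top0.png

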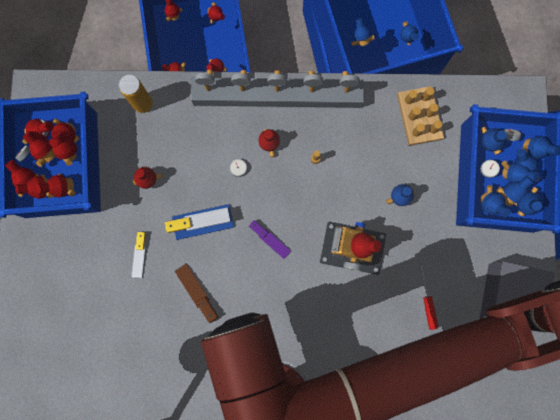

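The side view shows the gauge on its blue stand, with the handle at about (243,313), and the cradle at about (335,185). In the top view the handle is at (178,225) with the nose to the right, and the cradle is at (353,248) with its mouth facing left. The small yellow gauge and the purple and brown tools are decoys. Next I'll enlarge both regions.

```bash
python3 - <<'E'
import cv2,numpy as np
s=cv2.imread("pics/side0.png");t=cv2.imread("pics/top0.png")
f=lambda i,x,y:cv2.resize(i[y:y+75,x:x+100],(400,300),interpolation=cv2.INTER_CUBIC)
cv2.imwrite("pics/crop.png",np.vstack([np.hstack([f(s,205,258),f(s,290,138)]),np.hstack([f(t,155,190),f(t,305,210)])]))
E
```

```text
(no output)
```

View pics/crop.png

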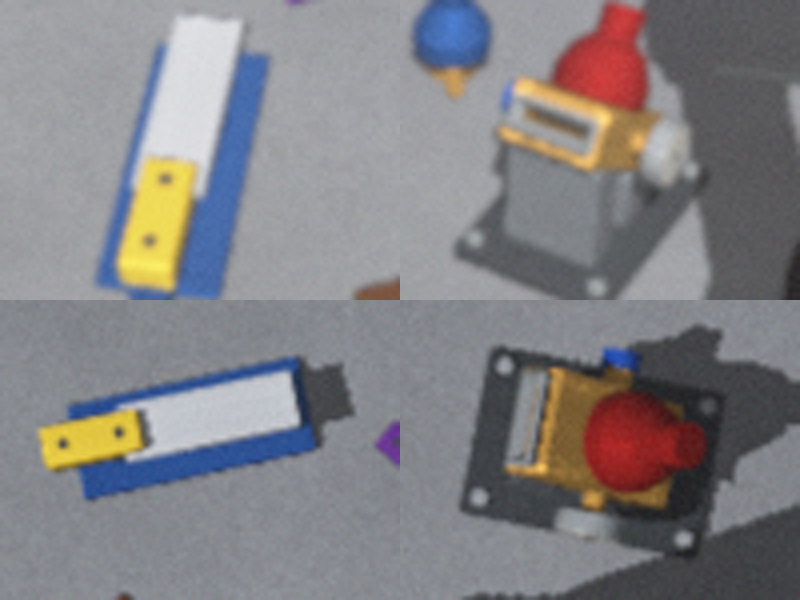

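The crops show the gauge clearly and the lip rectangle of the slot: its centre is at about (329.2,168.5) in the side view and (336.8,239.3) in the top view. The four base bolts are visible in the top view.

```bash
cat > h.py <<'E'
import cv2,numpy as np
from station import ctrl
C={n:(np.array(ctrl.get_calibration(n)["K"]),np.array(ctrl.get_calibration(n)["extrinsics"])) for n in("side","top")}
def ray(n,p):
    K,E=C[n];d=E[:3,:3].T@np.linalg.solve(K,[p[0],p[1],1]);return -E[:3,:3].T@E[:3,3],d
def onz(n,p,z):
    o,d=ray(n,p);return o+d*(z-o[2])/d[2]
def tri(a,b):
    o,d=ray("side",a);p,e=ray("top",b)
    s=np.linalg.lstsq(np.c_[d,-e],p-o,rcond=None)[0];A=o+d*s[0];B=p+e*s[1];return (A+B)/2,np.linalg.norm(A-B)
def proj(n,P):
    K,E=C[n];q=K@(E[:3,:3]@P+E[:3,3]);return q[:2]/q[2]
E
python3 - <<'E'
from h import *
np.set_printoptions(precision=4,suppress=True)
def big(m):
    cs=cv2.findContours(m.astype(np.uint8),0,2)[0];return max(cs,key=cv2.contourArea)
for n,(x,y,w,h) in {"top":(155,190,85,60),"side":(205,250,80,90)}.items():
    im=cv2.imread(f"pics/{n}0.png")[y:y+h,x:x+w];hsv=cv2.cvtColor(im,cv2.COLOR_BGR2HSV)
    ye=(hsv[...,0]>20)&(hsv[...,0]<35)&(hsv[...,1]>120)&(hsv[...,2]>100)
    wh=(hsv[...,1]<50)&(hsv[...,2]>170)
    for m,z,l in((ye,.052,"handle"),(wh,.0435,"blade")):
        c=big(m);r=cv2.boxPoints(cv2.minAreaRect(c));P=np.array([onz(n,q+[x,y],z)[:2] for q in r])
        e=P[1]-P[0],P[2]-P[1];L=max(e,key=np.linalg.norm)
        print(n,l,"c",P.mean(0),"len",[np.linalg.norm(v) for v in e],"yaw",np.degrees(np.arctan2(L[1],L[0])),"px",r.mean(0)+[x,y])
b=[(331.25,226.25),(382,236.25),(376,270),(324.5,259.25)]
B=np.array([onz("top",p,.013)[:2] for p in b]);print(B,B.mean(0));
for i,j in((1,0),(2,3),(3,0),(2,1)):
    v=B[j]-B[i];print(np.linalg.norm(v),np.degrees(np.arctan2(v[1],v[0])))
print("lip",tri((329.2,168.5),(336.8,239.3)))
E
```

```text
top handle c [0.4788 0.2688] len [np.float64(0.06878256759473203), np.float64(0.030480096489317095)] yaw -77.67476458744548 px [177.5192 224.5962]
top blade c [0.4984 0.1885] len [np.float64(0.12103942482938838), np.float64(0.03961334536790958)] yaw -77.67188997614353 px [206.9039 218.5192]
side handle c [0.4791 0.2757] len [np.float64(0.07867294002680944), np.float64(0.0317070354491216)] yaw -74.83385675547844 px [243.8882 313.2529]
side blade c [0.5025 0.1841] len [np.float64(0.14135795856006925), np.float64(0.04730094110704972)] yaw -74.16184142867013 px [251.8316 281.6751]
[[ 0.4858 -0.1627]
 [ 0.4594 -0.3065]
 [ 0.3636 -0.2886]
 [ 0.3915 -0.1438]] [ 0.4251 -0.2254]
0.14625091093557255 79.602199888406
0.14747444425282485 79.09701629883027
0.0961281784292269 -11.304536121017557
0.09741689624200582 -10.57625394357852
lip (array([ 0.4354, -0.1666,  0.1294]), np.float64(0.0019376257222238418))
```

Call:
{"name": "jog_arm", "arguments": {"deltas": [[-1,[0,0,0.25],[0,0,0]],[-1,[0,0,0.25],[0,0,0]],[-1,[0,0,0.25],[0,0,0]],[-1,[0.27,1,0.25],[0,0,0.215]],[-1,[0.27,1,0.25],[0,0,0.215]],[-1,[0.27,1,0.25],[0,0,0.215]],[-1,[0.27,1,0.25],[0,0,0.215]],[-1,[0.27,1,0.25],[0,0,0.215]],[-1,[0.27,1,0.25],[0,0,0.215]],[-1,[0.27,1,0.25],[0,0,0.215]],[-1,[0.27,1,0.25],[0,0,0.215]],[-1,[0.27,1,0.25],[0,0,0.215]]]}}

```text
t: 1.1
tool_pos: [0.3608, -0.2028, 0.3308]
tool_rot: [-2.67, -1.655, -0.0]
contact_force: [0.8, 0.4, -0.6]
opening: 0.0856
grip_force: 0.0
```

Call:
{"name": "jog_arm", "arguments": {"deltas": [[-1,[0.27,1,0],[0,0,0.215]],[-1,[0.27,1,0],[0,0,0.215]],[-1,[0.27,1,0],[0,0,0.215]],[-1,[0.27,1,0],[0,0,0.215]],[-1,[0.27,1,0],[0,0,0.215]],[-1,[0.27,1,0],[0,0,0.215]],[-1,[0.27,1,0],[0,0,0.215]],[-1,[0.27,1,0],[0,0,0.215]],[-1,[0.27,1,0],[0,0,0.215]],[-1,[0.27,1,0],[0,0,0.215]],[-1,[0.27,1,0],[0,0,0.215]],[-1,[0.27,1,0],[0,0,0.215]]]}}

```text
t: 2.1
tool_pos: [0.4686, 0.1969, 0.3302]
tool_rot: [-1.965, -2.45, 0.003]
contact_force: [-1.0, -0.5, 0.3]
opening: 0.0857
grip_force: 0.0
```

Call:
{"name": "jog_arm", "arguments": {"deltas": [[-1,[0.026,0.18,-0.3],[0,0,0]],[-1,[0.026,0.18,-0.3],[0,0,0]],[-1,[0.026,0.18,-0.3],[0,0,0]],[-1,[0.026,0.18,-0.3],[0,0,0]],[-1,[0.026,0.18,-0.55],[0,0,0]],[-1,[0.026,0.18,-0.55],[0,0,0]],[-1,[0.026,0.18,-0.55],[0,0,0]],[-1,[0.026,0.18,-0.55],[0,0,0]],[-1,[0.026,0.18,-0.55],[0,0,0]]]}}

```text
t: 2.85
tool_pos: [0.4794, 0.2661, 0.1114]
tool_rot: [-1.972, -2.445, 0.002]
contact_force: [1.1, 0.4, -0.6]
opening: 0.0853
grip_force: 0.0
```

```bash
python3 - <<'E'
from h import *
s=ctrl.get_image("side")[:,:,::-1];t=ctrl.get_image("top")[:,:,::-1]
f=lambda i,x,y:cv2.resize(i[y:y+150,x:x+100],(400,600),interpolation=cv2.INTER_CUBIC)
cv2.imwrite("pics/g1.png",np.hstack([f(s,195,220),f(t,140,150)]))
o=ctrl.get_obs();print(o["tool_pos"],o["q"])
E
```

```text
[0.48142854 0.267189   0.11439347] [ 3.71606007e-01 -2.51859645e-02  1.89365838e+00 -2.26741649e-04
  1.26840350e+00  1.57730339e-01]
```

View pics/g1.png

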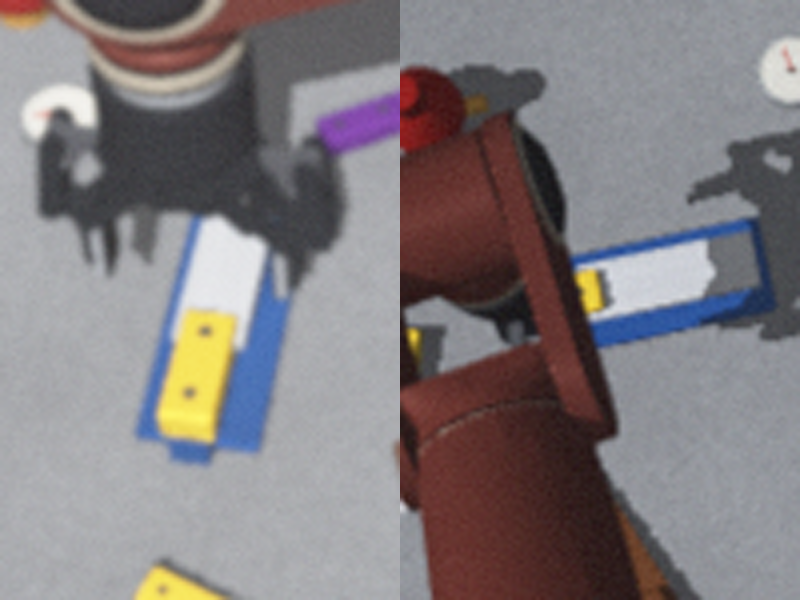

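The open fingers straddle the handle line at a height of about 0.11 m. In the side view they sit left and right of the yellow handle at about (245,315), so I'll descend and grip.

Call:
{"name": "jog_arm", "arguments": {"deltas": [[-1,[0,0,-0.1],[0,0,0]],[-1,[0,0,-0.18],[0,0,0]],[-1,[0,0,-0.225],[0,0,0]],[-1,[0,0,-0.225],[0,0,0]],[-1,[0,0,-0.225],[0,0,0]]]}}

```text
t: 3.37
tool_pos: [0.4806, 0.2674, 0.023]
tool_rot: [1.97, 2.446, 0.002]
contact_force: [-0.6, 0.2, 0.4]
opening: 0.0853
grip_force: 0.0
```

Call:
{"name": "jog_arm", "arguments": {"deltas": [[0.3,[0,0,0],[0,0,0]],[1,[0,0,0],[0,0,0]],[1,[0,0,0],[0,0,0]],[1,[0,0,0],[0,0,0]],[1,[0,0,0],[0,0,0]],[1,[0,0,0],[0,0,0]],[1,[0,0,0],[0,0,0]],[1,[0,0,0],[0,0,0]],[1,[0,0,0],[0,0,0]]], "squeeze": 60}}

```text
t: 4.12
tool_pos: [0.4808, 0.2678, 0.023]
tool_rot: [1.969, 2.446, 0.004]
contact_force: [-0.2, -0.5, 6.2]
opening: 0.029
grip_force: 61.5
```

Call:
{"name": "jog_arm", "arguments": {"deltas": [[1,[0,0,0.05],[0,0,0]],[1,[0,0,0.15],[0,0,0]],[1,[0,0,0.25],[0,0,0]],[1,[0,0,0.35],[0,0,0]],[1,[0,0,0.45],[0,0,0]],[1,[0,0,0.5],[0,0,0]],[1,[0,0,0.5],[0,0,0]],[1,[0,0,0.5],[0,0,0]]]}}

```text
t: 4.78
tool_pos: [0.4796, 0.2673, 0.2219]
tool_rot: [1.97, 2.446, 0.002]
contact_force: [0.4, 0.7, -2.3]
opening: 0.029
grip_force: 61.6
```

```bash
cat >> h.py <<'E'
from scipy.spatial.transform import Rotation as Ro
yaw=np.radians(79.35);u=np.array([np.cos(yaw),np.sin(yaw),0]);c,s=np.cos(np.radians(35)),np.sin(np.radians(35))
xs=c*u+[0,0,s];zs=-s*u+[0,0,c];ys=np.cross(zs,xs)
mouth=np.array([.434,-.174,.125])
Rt=np.c_[xs,-ys,-zs]
def plan(d):  # nose at d before mouth
    o=ctrl.get_obs();R0=Ro.from_rotvec(o["tool_rot"]);p=o["tool_pos"]
    t=mouth+xs*(d+.145)-zs*.018
    print("q",o["q"].round(3),"tcp",p.round(4),"target",t.round(4),"shift",((t-p)/.4).round(4),"turn",((Ro.from_matrix(Rt)*R0.inv()).as_rotvec()/np.pi).round(4),"F",o["contact_force"].round(2),o["opening"],o["grip_force"],o["t"])
    G=p+.018*zs
    print("nose rel mouth in slot axes(m)",(np.c_[xs,ys,zs].T@(p-R0.apply([0,0,1])*.018-R0.apply([1,0,0])*.145-mouth)).round(4))
E
python3 -c "
from h import *
plan(.04)"
```

```text
q [ 0.373 -0.124  1.801  0.     1.463  0.158] tcp [0.4796 0.2673 0.2219] target [ 0.4639 -0.0149  0.2164] shift [-0.0392 -0.7056 -0.0138] turn [ 0.1956  0.0033 -0.1234] F [ 0.44  0.73 -2.35] 0.028979275242118775 61.63423776626587 4.7833
nose rel mouth in slot axes(m) [ 0.3187 -0.0198 -0.083 ]
```

Call:
{"name": "jog_arm", "arguments": {"deltas": [[1,[-0.01,-0.15,0.1],[0.1956,0.0033,-0.1234]],[1,[-0.01,-0.15,0.1],[0.1956,0.0033,-0.1234]],[1,[-0.01,-0.15,0.1],[0.1956,0.0033,-0.1234]],[1,[-0.01,-0.15,0.1],[0.1956,0.0033,-0.1234]],[1,[-0.01,-0.15,0.1],[0.1956,0.0033,-0.1234]],[1,[-0.01,-0.15,0.1],[0.1956,0.0033,-0.1234]],[1,[-0.01,-0.15,0.1],[0.1956,0.0033,-0.1234]],[1,[-0.02,-0.35,0.1],[0.1956,0.0033,-0.1234]],[1,[-0.03,-0.5,0.1],[0.1956,0.0033,-0.1234]],[1,[-0.04,-0.6,0.05],[0.1956,0.0033,-0.1234]],[1,[-0.04,-0.6,0.03],[0.1956,0.0033,-0.1234]],[1,[-0.04,-0.6,0.03],[0.1956,0.0033,-0.1234]]]}}

```text
t: 5.78
tool_pos: [0.4621, 0.0243, 0.2297]
tool_rot: [-2.063, -1.706, -0.64]
contact_force: [-0.2, 0.4, -2.3]
opening: 0.0294
grip_force: 61.7
```

```bash
python3 -c "
from h import *
plan(.03)"
```

```text
q [-0.461 -0.341  2.053  0.58   1.613 -0.302] tcp [0.4621 0.0243 0.2297] target [ 0.4624 -0.023   0.2106] shift [ 0.0008 -0.1181 -0.0477] turn [ 0.0007 -0.0022  0.0002] F [-0.2   0.4  -2.27] 0.029351062006990985 61.71952843666077 5.7833
nose rel mouth in slot axes(m) [ 0.079   0.0096 -0.0104]
```

Call:
{"name": "jog_arm", "arguments": {"deltas": [[1,[0,-0.06,-0.01],[0,0,0]],[1,[0.001,-0.118,-0.048],[0.0007,-0.002,0]],[1,[0.001,-0.118,-0.048],[0.0007,-0.002,0]],[1,[0.001,-0.118,-0.048],[0.0007,-0.002,0]],[1,[0.001,-0.118,-0.048],[0.0007,-0.002,0]]]}}

```text
t: 6.2
tool_pos: [0.4634, -0.0192, 0.2131]
tool_rot: [-2.057, -1.711, -0.654]
contact_force: [0.2, 0.0, -3.0]
opening: 0.0289
grip_force: 61.6
```

```bash
python3 - <<'E'
from h import *
plan(.03)
s=ctrl.get_image("side")[:,:,::-1];t=ctrl.get_image("top")[:,:,::-1]
cv2.imwrite("pics/s2.png",s);cv2.imwrite("pics/t2.png",t)
f=lambda i,x,y:cv2.resize(i[y:y+90,x:x+80],(400,450),interpolation=cv2.INTER_CUBIC)
cv2.imwrite("pics/g2.png",np.hstack([f(s,290,130),f(t,290,200)]))
E
```

```text
q [-0.548 -0.284  2.039  0.57   1.621 -0.404] tcp [ 0.4634 -0.0192  0.2131] target [ 0.4624 -0.023   0.2106] shift [-0.0026 -0.0095 -0.0061] turn [-0.0009  0.0008 -0.0007] F [ 0.21  0.03 -3.05] 0.02885555270034238 61.633572578430176 6.2
nose rel mouth in slot axes(m) [ 0.0345 -0.0007 -0.0007]
```

View pics/g2.png

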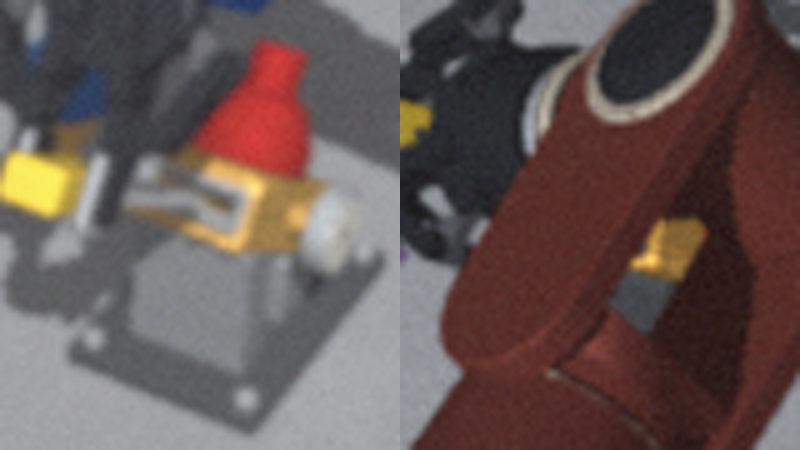

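The side view shows the blade approaching the lip at about (325,168), and the arm hides the top view. I'll zoom in with the predicted nose and lip corners marked.

```bash
python3 - <<'E'
from h import *
a=cv2.imread("pics/s2.png");b=cv2.imread("pics/side0.png")
x,y=305,150;k=8
f=lambda i:cv2.resize(i[y:y+36,x:x+50],None,fx=k,fy=k,interpolation=cv2.INTER_CUBIC)
A,B=f(a),f(b);A0=A.copy()
o=ctrl.get_obs();R=Ro.from_rotvec(o["tool_rot"]).as_matrix();n=o["tool_pos"]-.018*R[:,2]-.145*R[:,0]
def mark(I,P,col):
    q=((proj("side",P)+.5-[x,y])*k).astype(int);cv2.circle(I,tuple(map(int,q)),3,col,-1)
for sy in(-1,1):
    for sz in(-1,1):
        for I in(A,B):
            mark(I,n+sy*.02*R[:,1]+sz*.0025*R[:,2],(0,0,255))
            mark(I,mouth+.009*xs+sy*.029*ys+sz*.009*zs,(0,255,0))
            mark(I,mouth+sy*.023*ys+sz*.004*zs,(255,0,0))
cv2.imwrite("pics/z.png",np.vstack([np.hstack([A0,A]),np.hstack([f(b),B])]))
E
```

```text
(no output)
```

View pics/z.png

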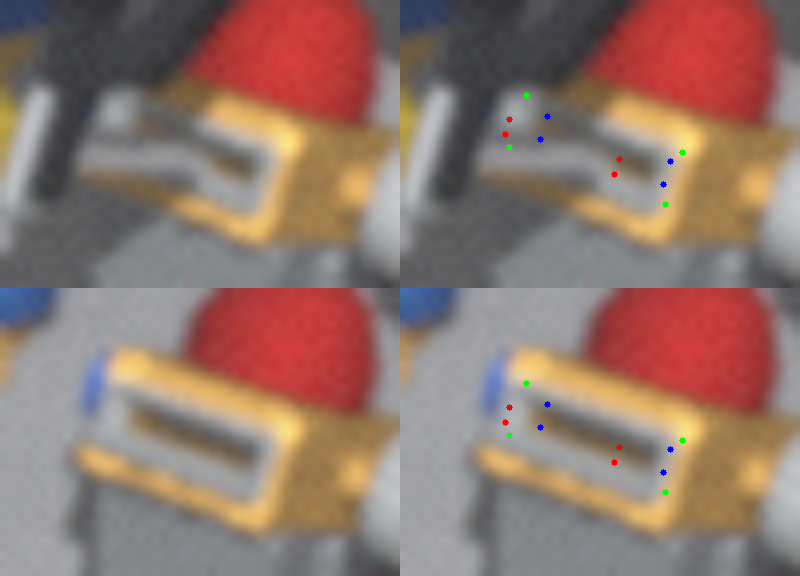

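```bash
python3 - <<'E'
from h import *
S=np.c_[xs,ys,zs].T
L,e=tri((327.25,168.1),(336.25,238.75));print("lip",L,e,(S@(L-mouth)*1e3).round(1))
for n,p,h in(("side",(328.6,168.1),.125),("side",(327.25,168.1),.1302),("top",(336.25,238.75),.1302)):
    print(n,(S@(onz(n,p,h)-mouth)*1e3).round(1))
b=np.array([(331.25,226.25),(382,236.25),(376,270),(324.5,259.25)])-.5
print("bolts",(ys@(np.mean([onz("top",p,.013) for p in b],0)-mouth)*1e3).round(1))
# sub-pixel base/bolt check and picture difference
a=cv2.imread("pics/s2.png").astype(float);b=cv2.imread("pics/side0.png").astype(float)
x,y,k=312,155,16
f=lambda i:cv2.resize(i[y:y+25,x:x+25],None,fx=k,fy=k,interpolation=cv2.INTER_CUBIC)
D=f(np.clip(128+1.5*(a-b),0,255).astype(np.uint8))
cv2.imwrite("pics/d.png",np.hstack([f(a.astype(np.uint8)),D]))
o=ctrl.get_obs();R=Ro.from_rotvec(o["tool_rot"]).as_matrix();nn=o["tool_pos"]-.018*R[:,2]-.145*R[:,0]
for sy in(-1,1):
  for sz in(-1,1): print(sy,sz,((proj("side",nn+sy*.02*R[:,1]+sz*.0025*R[:,2])+.5-[x,y])*k).round())
E
```

```text
lip [ 0.43841043 -0.16464954  0.13104274] 0.0015699991878315223 [11.7 -2.6 -0.8]
side [ 1.3 -3.8 -0.9]
side [10.6 -3.8 -1.1]
top [10.9 -2.  -1.3]
bolts -1.9
-1 -1 [327. 240.]
-1 1 [317. 269.]
1 -1 [108. 159.]
1 1 [ 98. 189.]
```

View pics/d.png

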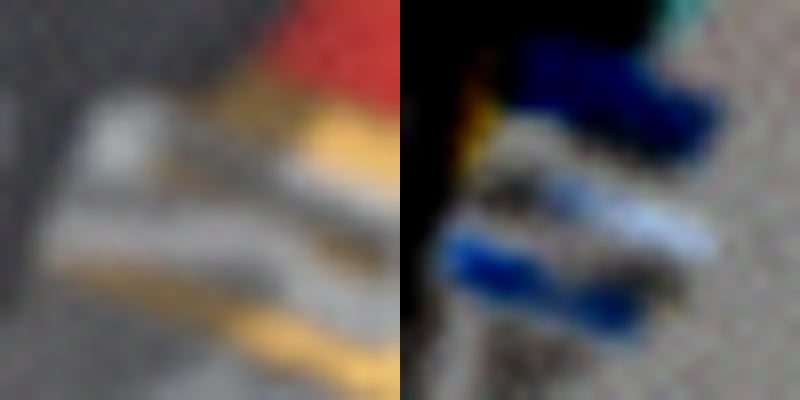

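```bash
cat >> h.py <<'E'
mouth=mouth-.0021*ys-.0005*zs
E
python3 -c "
from h import *
plan(.012);plan(.0);print('per mm along -xs',(-xs*.001/.4).round(5))"
```

```text
q [-0.547 -0.285  2.038  0.57   1.621 -0.404] tcp [ 0.4638 -0.019   0.214 ] target [ 0.4618 -0.0376  0.1999] shift [-0.0049 -0.0464 -0.0353] turn [-0.0006  0.0015 -0.0009] F [-0.24  0.19 -1.85] 0.02922511407828186 61.63020730018616 6.3
nose rel mouth in slot axes(m) [0.0353 0.0008 0.0005]
q [-0.547 -0.285  2.038  0.57   1.621 -0.404] tcp [ 0.4638 -0.019   0.214 ] target [ 0.46   -0.0472  0.193 ] shift [-0.0095 -0.0705 -0.0525] turn [-0.0006  0.0015 -0.0009] F [-0.24  0.19 -1.85] 0.02922511407828186 61.63020730018616 6.3
nose rel mouth in slot axes(m) [0.0353 0.0008 0.0005]
per mm along -xs [-0.00038 -0.00201 -0.00143]
```

Call:
{"name": "jog_arm", "arguments": {"deltas": [[1,[-0.001,-0.015,-0.012],[-0.0006,0.0012,-0.0008]],[1,[-0.003,-0.03,-0.024],[-0.0006,0.0012,-0.0008]],[1,[-0.005,-0.046,-0.035],[-0.0006,0.0012,-0.0008]],[1,[-0.005,-0.046,-0.035],[-0.0006,0.0012,-0.0008]],[1,[-0.005,-0.046,-0.035],[-0.0006,0.0012,-0.0008]]]}}

```text
t: 6.72
tool_pos: [0.4616, -0.0386, 0.1996]
tool_rot: [-2.063, -1.707, -0.652]
contact_force: [0.1, -1.0, -1.1]
opening: 0.0292
grip_force: 61.7
```

```bash
python3 -c "
from h import *
plan(-.008)"
```

```text
q [-0.584 -0.256  2.039  0.559  1.615 -0.445] tcp [ 0.4616 -0.0386  0.1996] target [ 0.4588 -0.0537  0.1884] shift [-0.0071 -0.0376 -0.028 ] turn [-0.0003  0.0001  0.0008] F [ 0.12 -1.02 -1.08] 0.029156684351111507 61.66109919548035 6.7167
nose rel mouth in slot axes(m) [0.0109 0.0003 0.0003]
```

Alignment is good. I'll enter the flare and the mouth slowly.

Call:
{"name": "jog_arm", "arguments": {"deltas": [[1,[-0.002,-0.01,-0.007],[0,0,0]],[1,[-0.0035,-0.019,-0.014],[0,0,0]],[1,[-0.0053,-0.028,-0.021],[0,0,0]],[1,[-0.007,-0.0376,-0.028],[0,0,0]],[1,[-0.007,-0.0376,-0.028],[0,0,0]],[1,[-0.007,-0.0376,-0.028],[0,0,0]]]}}

```text
t: 7.22
tool_pos: [0.4587, -0.0537, 0.1882]
tool_rot: [-2.063, -1.707, -0.651]
contact_force: [-0.5, -0.1, -4.7]
opening: 0.0292
grip_force: 61.5
```

```bash
cat >> h.py <<'E'
def force():
    o=ctrl.get_obs();print("F in slot axes",(np.c_[xs,ys,zs].T@o["contact_force"]).round(1),"T",(np.c_[xs,ys,zs].T@o["wrist_torque"]).round(2))
E
python3 -c "
from h import *
plan(-.025);force()"
```

```text
q [-0.614 -0.233  2.04   0.55   1.61  -0.482] tcp [ 0.4587 -0.0537  0.1882] target [ 0.4562 -0.0674  0.1787] shift [-0.0062 -0.0341 -0.0239] turn [-0.0001  0.      0.0007] F [-0.48 -0.12 -4.65] 0.029223451829693818 61.474900245666504 7.2167
nose rel mouth in slot axes(m) [-0.0082  0.0004 -0.0002]
F in slot axes [-2.8  0.4 -3.7] T [ 0.08  0.3  -0.  ]
```

Call:
{"name": "jog_arm", "arguments": {"deltas": [[1,[-0.0015,-0.008,-0.0065],[0,0,0]],[1,[-0.003,-0.0165,-0.0125],[0,0,0]],[1,[-0.0045,-0.025,-0.0185],[0,0,0]],[1,[-0.006,-0.0337,-0.0245],[0,0,0]],[1,[-0.006,-0.0337,-0.0245],[0,0,0]],[1,[-0.006,-0.0337,-0.0245],[0,0,0]]]}}

```text
t: 7.72
tool_pos: [0.4564, -0.0668, 0.1785]
tool_rot: [-2.062, -1.708, -0.652]
contact_force: [0.4, 1.7, -5.6]
opening: 0.0292
grip_force: 61.4
```

```bash
python3 -c "
from h import *
plan(-.037);force()"
```

```text
q [-0.639 -0.211  2.039  0.544  1.605 -0.514] tcp [ 0.4564 -0.0668  0.1785] target [ 0.4544 -0.077   0.1718] shift [-0.005  -0.0255 -0.0168] turn [-0.0002  0.0002  0.0006] F [ 0.42  1.71 -5.63] 0.029203069270968284 61.424410343170166 7.7167
nose rel mouth in slot axes(m) [-0.0247  0.0001 -0.0006]
F in slot axes [-1.8 -0.1 -5.6] T [-0.07 -0.1   0.08]
```

Call:
{"name": "jog_arm", "arguments": {"deltas": [[1,[-0.0015,-0.008,-0.0057],[0,0,0]],[1,[-0.003,-0.016,-0.0115],[0,0,0]],[1,[-0.0045,-0.0235,-0.017],[0,0,0]],[1,[-0.0045,-0.0235,-0.017],[0,0,0]],[1,[-0.0045,-0.0235,-0.017],[0,0,0]]]}}

```text
t: 8.13
tool_pos: [0.4546, -0.0768, 0.1717]
tool_rot: [-2.063, -1.708, -0.65]
contact_force: [1.0, 1.5, -4.8]
opening: 0.0291
grip_force: 61.3
```

```bash
python3 -c "
from h import *
plan(-.045);force()"
```

```text
q [-0.658 -0.196  2.038  0.537  1.601 -0.537] tcp [ 0.4546 -0.0768  0.1717] target [ 0.4532 -0.0835  0.1672] shift [-0.0036 -0.0167 -0.0113] turn [0.0002 0.0001 0.0007] F [ 0.98  1.52 -4.79] 0.029140298585454378 61.29727005958557 8.1333
nose rel mouth in slot axes(m) [-0.0368  0.0001 -0.0001]
F in slot axes [-1.4 -0.7 -4.9] T [0.01 0.04 0.05]
```

Call:
{"name": "jog_arm", "arguments": {"deltas": [[1,[-0.0004,-0.002,-0.0014],[0,0,0]],[1,[-0.0008,-0.004,-0.0028],[0,0,0]],[1,[-0.0008,-0.004,-0.0028],[0,0,0]]], "squeeze": 35}}

```text
t: 8.38
tool_pos: [0.4544, -0.0778, 0.1712]
tool_rot: [-2.062, -1.708, -0.652]
contact_force: [0.9, 4.5, -3.7]
opening: 0.0292
grip_force: 61.1
```

Call:
{"name": "jog_arm", "arguments": {"deltas": [[1,[-0.0004,-0.002,-0.0014],[0,0,0]],[1,[-0.0008,-0.004,-0.0028],[0,0,0]],[1,[-0.0008,-0.004,-0.0028],[0,0,0]]]}}

```text
t: 8.63
tool_pos: [0.4542, -0.0795, 0.17]
tool_rot: [-2.062, -1.709, -0.652]
contact_force: [1.4, 3.9, -4.0]
opening: 0.0292
grip_force: 61.2
```

Call:
{"name": "jog_arm", "arguments": {"deltas": [[1,[-0.0004,-0.002,-0.0014],[0,0,0]],[1,[-0.0008,-0.004,-0.0028],[0,0,0]],[1,[-0.0008,-0.004,-0.0028],[0,0,0]]]}}

```text
t: 8.88
tool_pos: [0.4539, -0.0813, 0.1688]
tool_rot: [-2.062, -1.709, -0.652]
contact_force: [0.6, 3.5, -4.4]
opening: 0.0296
grip_force: 61.3
```

Call:
{"name": "jog_arm", "arguments": {"deltas": [[1,[-0.0004,-0.002,-0.0014],[0,0,0]],[1,[-0.0008,-0.004,-0.0028],[0,0,0]],[1,[-0.0008,-0.004,-0.0028],[0,0,0]]]}}

```text
t: 9.13
tool_pos: [0.4535, -0.0829, 0.1677]
tool_rot: [-2.063, -1.708, -0.652]
contact_force: [1.4, 4.4, -3.9]
opening: 0.029
grip_force: 61.3
```

```bash
python3 -c "
from h import *
plan(-.05);force()"
```

```text
q [-0.669 -0.185  2.036  0.534  1.599 -0.552] tcp [ 0.4535 -0.0829  0.1677] target [ 0.4524 -0.0875  0.1643] shift [-0.0028 -0.0115 -0.0084] turn [-0.      0.0004  0.0006] F [ 1.38  4.43 -3.9 ] 0.028965418880071894 61.26906394958496 9.1333
nose rel mouth in slot axes(m) [-0.0442 -0.0001 -0.    ]
F in slot axes [ 1.5 -0.5 -5.8] T [ 0.03 -0.49  0.02]
```

Call:
{"name": "jog_arm", "arguments": {"deltas": [[1,[-0.0004,-0.002,-0.0014],[0,0,0]],[1,[-0.0008,-0.004,-0.0028],[0,0,0]],[1,[-0.0008,-0.004,-0.0028],[0,0,0]]]}}

```text
t: 9.38
tool_pos: [0.4532, -0.0845, 0.1665]
tool_rot: [-2.063, -1.708, -0.652]
contact_force: [1.6, 3.7, -3.7]
opening: 0.0289
grip_force: 61.3
```

Call:
{"name": "jog_arm", "arguments": {"deltas": [[1,[-0.0004,-0.002,-0.0014],[0,0,0]],[1,[-0.0008,-0.004,-0.0028],[0,0,0]],[1,[-0.0008,-0.004,-0.0028],[0,0,0]]]}}

```text
t: 9.63
tool_pos: [0.4532, -0.085, 0.1665]
tool_rot: [-2.059, -1.707, -0.655]
contact_force: [0.5, 8.4, -0.7]
opening: 0.0289
grip_force: 61.0
```

Call:
{"name": "jog_arm", "arguments": {"deltas": [[1,[-0.0004,-0.002,-0.0014],[0,0,0]],[1,[-0.0008,-0.004,-0.0028],[0,0,0]],[1,[-0.0008,-0.004,-0.0028],[0,0,0]]]}}

```text
t: 9.88
tool_pos: [0.4532, -0.0852, 0.1667]
tool_rot: [-2.056, -1.706, -0.659]
contact_force: [0.4, 13.8, 5.1]
opening: 0.0291
grip_force: 60.7
```

```bash
python3 -c "
from h import *
plan(-.05);force()"
```

```text
q [-0.677 -0.178  2.034  0.538  1.603 -0.562] tcp [ 0.4532 -0.0852  0.1667] target [ 0.4524 -0.0875  0.1643] shift [-0.0019 -0.0058 -0.0059] turn [-0.0025  0.001  -0.    ] F [ 0.39 13.82  5.07] 0.029111128624371454 60.709694623947144 9.8833
nose rel mouth in slot axes(m) [-0.0468 -0.0004 -0.0007]
F in slot axes [14.1  2.2 -3.7] T [ 0.22 -2.36 -0.31]
```

The stop is felt at about 47 mm: the axial force is 15 N with no further motion. I'll ease the push a little, then release and retreat along the slot normal.

Call:
{"name": "jog_arm", "arguments": {"deltas": [[1,[0.0008,0.004,0.0028],[0,0,0]],[1,[0.0008,0.004,0.0028],[0,0,0]],[1,[0.0008,0.004,0.0028],[0,0,0]]]}}

```text
t: 10.13
tool_pos: [0.4532, -0.085, 0.1665]
tool_rot: [-2.06, -1.708, -0.655]
contact_force: [1.4, 9.2, -0.9]
opening: 0.029
grip_force: 60.9
```

Call:
{"name": "jog_arm", "arguments": {"deltas": [[0,[0,0,0],[0,0,0]],[-0.5,[0,0,0],[0,0,0]],[-1,[0,0,0],[0,0,0]],[-1,[0,0,0],[0,0,0]],[-1,[0,0,0],[0,0,0]],[-1,[0,0,0],[0,0,0]],[-1,[0,0,0],[0,0,0]],[-1,[0,0,0],[0,0,0]]]}}

```text
t: 10.8
tool_pos: [0.4529, -0.086, 0.1656]
tool_rot: [-2.062, -1.708, -0.652]
contact_force: [0.6, 0.3, 0.5]
opening: 0.0854
grip_force: 0.0
```

Call:
{"name": "jog_arm", "arguments": {"deltas": [[-1,[-0.005,-0.028,0.041],[0,0,0]],[-1,[-0.011,-0.056,0.082],[0,0,0]],[-1,[-0.016,-0.085,0.123],[0,0,0]],[-1,[-0.022,-0.113,0.164],[0,0,0]],[-1,[-0.032,-0.169,0.246],[0,0,0]],[-1,[-0.032,-0.169,0.246],[0,0,0]],[-1,[-0.032,-0.169,0.246],[0,0,0]],[-1,[-0.032,0.2,0.4],[0,0,0]],[-1,[-0.032,0.4,0.4],[0,0,0]],[-1,[-0.032,0.6,0.4],[0,0,0]],[-1,[-0.032,0.8,0.4],[0,0,0]],[-1,[-0.032,0.8,0.4],[0,0,0]]]}}

```text
t: 11.8
tool_pos: [0.4392, 0.0516, 0.3041]
tool_rot: [-2.062, -1.706, -0.651]
contact_force: [0.8, 0.5, 0.6]
opening: 0.0854
grip_force: 0.0
```

```bash
python3 - <<'E'
from h import *
o=ctrl.get_obs();print(o["tool_pos"],o["contact_force"],o["t"])
s=ctrl.get_image("side")[:,:,::-1];t=ctrl.get_image("top")[:,:,::-1]
f=lambda i,x,y:cv2.resize(i[y:y+140,x:x+100],(400,560),interpolation=cv2.INTER_CUBIC)
cv2.imwrite("pics/end.png",np.hstack([f(s,270,110),f(t,290,180)]))
E
```

```text
[0.43924723 0.05164234 0.30411159] [0.79392686 0.54667474 0.555544  ] 11.8
```

View pics/end.png

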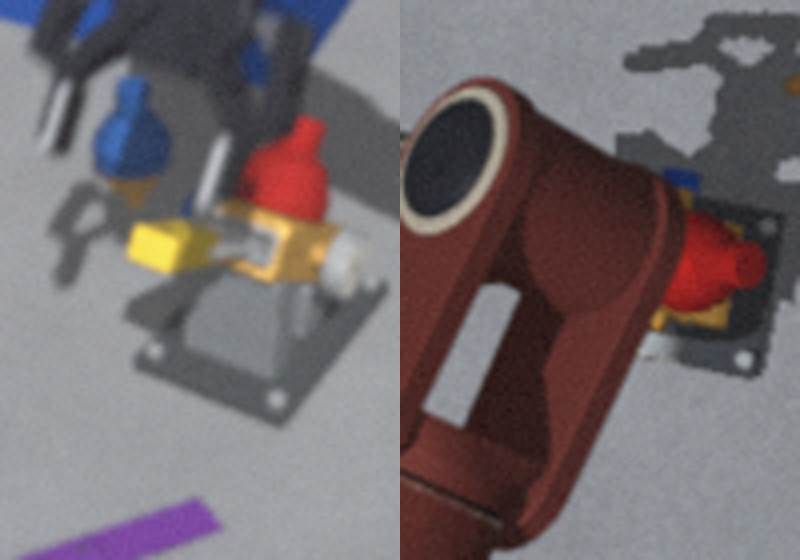

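The gauge rests in the slot, with its handle at about (312,172) in the side view. The spare items are untouched and the fingers are clear. I'll check the handle position once, then hand in.

```bash
python3 - <<'E'
from h import *
hsv=cv2.cvtColor(ctrl.get_image("side"),cv2.COLOR_RGB2HSV)
m=((hsv[...,0]>22)&(hsv[...,0]<35)&(hsv[...,1]>150)&(hsv[...,2]>120)).astype(np.uint8);m[:,:295]=0;m[200:]=0;m[:150]=0;m[:,325:]=0
ys_,xs_=np.nonzero(m);print("seen box",xs_.min(),xs_.max(),ys_.min(),ys_.max())
h=mouth+xs*.098
P=np.array([proj("side",h+a*.035*xs+b*.015*ys+c_*.011*zs) for a in(-1,1) for b in(-1,1) for c_ in(-1,1)])
print("predicted",P.min(0),P.max(0))
print(ctrl.finish_job())
E
```

```text
seen box 302 321 166 177
predicted [302.37986615 160.92991122] [326.8777623  173.84969484]
the job is handed in; nothing more can be done
None
```

The gauge blade is in the slot, released and handed in. Its nose met a hard stop about 47 mm in (15 N, no further motion). In the last side view the handle sat about 3–5 pixels lower than predicted, so it may have drooped slightly after release; I handed in without correcting that.

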